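# Dry-fit the stacking jar on the banding wheel

## Robot

A 6-joint arm with a two-finger parallel gripper is mounted at the origin on the work surface. World frame = base frame: x ahead of the robot, y to its left, z up, the work surface at z = 0. Lengths are in m, angles in rad, forces in N, time in s.
With the tool pointing down it reaches from about 0.35 to 0.775 m from the base axis. Payload 7.3 kg.
Tool frame: the origin (TCP) lies at the centre of the arm's flange, where the gripper is bolted on; the fingertips stand 178 mm ahead of it and the grasp point (between the pads) lies robot.pinch_z ahead of it (robot.pinch_z is the distance from the TCP to the grasp point, in m); x points along the fingers, z is the direction in which the jaws open and shut, and the axes are right-handed (so a half turn about x gives the same grasp; the last joint's range is limited). The gripper opens to 92 mm and grips with 3 to 60 N. Pads are 19 mm wide; open, the fingers measure 130 mm over their backs; the gripper's body (75 mm by 190 mm) begins 47 mm behind the grasp point.
Start: joints at [1.008, 0.342, 1.524, -0, 1.275, -0.146], TCP at [0.213, 0.48, 0.405] pointing down, gripper open.
Joint ranges: [-2.53, 2.53], [-0.77, 2.02], [0.04, 2.7], [-1, 4.14], [0.28, 2.66], [-3.11, 3.11]. Speed limits (rad/s): [2.57, 2.57, 3.14, 3.14, 3.14, 3.14].

## Interface

Orientations are given as [roll, pitch, yaw] about the fixed x, y, z axes, in that order (R = Rz(yaw) Ry(pitch) Rx(roll)).
In Python, from cell import robot gives the robot as it stands.
- The arm moves only by the shell command python3 -m jog 'ROWS' [FORCE]. ROWS is JSON, a list of rows, each an object of numbers: "fingers": the closure, from 0 (fully open) to 1 (shut); "x", "y", "z": the shift along the tool's x, y, z in cm; "spin": the turn about the tool's x in degrees. A call has 1 to 5 rows; each row is the pose to reach, as a shift and turn from the pose commanded when the call began, along the tool's axes at that moment; what a row does not reach only later rows make up. A row lasts 1/8 s, in which the tool goes at most 62.5 mm and 10.7 degrees, less where a joint would pass 70% of its speed; a pose out of reach is approached as far as the arm can. A call with a gripper value outside its range is refused whole. The fingers move at their own pace and stop on an object; FORCE is the grip in N (left out, the last holds). Time passes only in rows, so rows that repeat a pose let the fingers close. It gives the time, the measured TCP pose, the force and the opening at its end, in the units of the state.
- robot.observe(): the state, without advancing time (a new reading comes with each control period).
- robot.read_camera(name): name is "side" or "top"; returns a dict with "color" (420x560x3 uint8, red, green, blue), "mtx" (3x3 intrinsics, pixels), "k1" (the pictures are not rectified: a ray, as slopes to the right and down, at radius r is drawn at 1 + k1 r^2 times it, then the intrinsics apply), "view" (4x4, takes a point from world to camera coordinates). Camera axes: x right, y down, z forward; pixel columns grow to the right and rows downward; lengths in m; the calibration is good to about 2 mm. A picture is of the moment at which its call begins. There is no depth.
- robot.hand_in(): hands the job in, once; it reports no verdict.
Trained networks look in a picture, given as the dict that the camera call returned (one of the last four; its "shot" number tells which), for a name from the list of things; names that differ only in an ending like _2 or _b are one class to them, and where a whole thing is asked for, a point or a joint stands for the part that bears it (a point fixed in the world has none). Each returns a list of dicts, best first, with "conf" (0 to 1); they miss things now and then, are a little off and sometimes report something else, mostly with a low value. They report only what shows in the picture. A call takes as long as a camera call.
- robot.look_for(target, picture): "xy" ([column, row] in pixels, amid what is visible of it).
The state is a dict: "time": time; "qpos": joint angles; "qvel": joint speeds; "joint_efforts": joint torques, N m; "tool_pos": TCP position; "tool_rot": TCP orientation; "contact_force": force on the tool from outside, world axes, zero at the start; "torque": the same for the moment, N m; "opening": finger opening in m.
Only numpy, scipy, OpenCV 4.12 (cv2) and the standard library are available. Lean on these libraries where they do the work, as an engineer would, in place of code of your own. Each camera call takes 0.05 s, during which the arm holds its last target. There are 200 camera calls.

## Task

Build up the four-piece clay stacking jar on the middle of the banding wheel, one piece at a time from the bottom up: the base first, then the middle tier, the top tier and last the lid, each with its foot sitting fully home in the mouth of the piece below. The clay is brittle, so lower every piece all the way down before letting go of it, rather than dropping it, and leave the tool pot, the white tub and the wooden rib where they are.

Things in the scene. Friction and masses are not known exactly. Their poses are not given: they have to be found in the camera images.
- wheel: Banding wheel: round aluminium disc, 150 mm across, on a dark iron foot, standing on the table; flat top face 50 mm above its origin. It does not turn or shift. Origin: centre of its underside, z up along its axis.
- jar_base: Base of the jar, the widest piece: open round terracotta pot, 50 mm high, straight side 68 mm across from 3 to 32 mm up, then a shoulder narrowing to a neck 56 mm across; mouth 46 mm across inside. Flat underside. Starts upright on the table. Origin: centre of underside, z up its axis.
- jar_middle: Middle tier: open round terracotta pot, 44 mm high in all. Foot below, 40 mm across and 8 mm high; side 56 mm across from 8 to 30 mm up; shoulder to a neck 44 mm across; mouth 35 mm across inside. Fully home (ledge on the base's rim) its origin is 42 mm above the base's origin. Starts upright on the table. Origin: centre of underside, z up its axis.
- jar_top: Top tier, the narrowest open piece: round terracotta pot, 40 mm high in all. Foot 29 mm across and 8 mm high; side 44 mm across from 8 to 27 mm up; shoulder to a neck 34 mm across; mouth 26 mm across inside. Fully home on the middle tier its origin is 36 mm above the middle tier's origin. Starts upright on the table. Origin: centre of underside, z up its axis.
- jar_lid: Lid, the only closed piece: terracotta disc 36 mm across and 6 mm thick (from 8 to 14 mm up), on a foot 20 mm across and 8 mm high, with an upright round knob 16 mm across on top (from 14 to 40 mm up). Fully home on the top tier its origin is 32 mm above the top tier's origin. Starts upright on the table. Origin: centre of underside, z up its axis.
- tool_pot: Bystander: blue ceramic pot of clay tools and brushes, 84 mm across at the rim, 100 mm high, tools to 215 mm, loose. Origin: centre of its underside.
- slip_tub: Bystander: white plastic tub with a white screw lid, 72 mm across, 70 mm high, loose. Origin: centre of its underside.
- rib: Bystander: flat wooden rib, 190 x 35 x 8 mm, lying on the table, long side along its y, loose. Origin: centre of its underside.

How it is judged:
On the way, in this order (a step that is already met when the one before it is completed fails the run):
1. The jar's base is set down in the middle of the banding wheel, still held (z of jar_base in the frame of wheel between 0.046 and 0.054 m and horizontal distance between jar_base and wheel below 0.015 m and angle between jar_base's own z axis and vertical below 0.07 rad and contact force between the fingers and jar_base above 0.3 N), for 0.1 s.
2. The middle tier is lowered home on the base, still held (z of jar_middle in the frame of jar_base between 0.038 and 0.046 m and horizontal distance between jar_middle and jar_base below 0.007 m and angle between jar_middle's own z axis and vertical below 0.07 rad and contact force between the fingers and jar_middle above 0.3 N), for 0.1 s.
3. The top tier is lowered home on the middle tier, still held (z of jar_top in the frame of jar_middle between 0.032 and 0.04 m and horizontal distance between jar_top and jar_middle below 0.007 m and angle between jar_top's own z axis and vertical below 0.07 rad and contact force between the fingers and jar_top above 0.3 N), for 0.1 s.
4. The lid is lowered home on the top tier, still held (z of jar_lid in the frame of jar_top between 0.028 and 0.036 m and horizontal distance between jar_lid and jar_top below 0.007 m and angle between jar_lid's own z axis and vertical below 0.07 rad and contact force between the fingers and jar_lid above 0.3 N), for 0.1 s.
At the end, for the whole second after the job is handed in: Base on the wheel's top within 15 mm of its centre; middle tier, top tier and lid each seated on the piece below (height within 3 mm of home, centres within 7 mm); all upright within 4 degrees, released, at rest. In turn, each was within 4 mm of fully down while still held (z of jar_base in the frame of wheel between 0.047 and 0.053 m and horizontal distance between jar_base and wheel below 0.015 m and angle between each of jar_base, jar_middle, jar_top, jar_lid's own z axis and vertical below 0.07 rad and z of jar_middle in the frame of jar_base between 0.039 and 0.045 m and horizontal distance between jar_middle and jar_base below 0.007 m and z of jar_top in the frame of jar_middle between 0.033 and 0.039 m and horizontal distance between jar_top and jar_middle below 0.007 m and z of jar_lid in the frame of jar_top between 0.029 and 0.035 m and horizontal distance between jar_lid and jar_top below 0.007 m and linear speed of each of jar_base, jar_middle, jar_top, jar_lid below 0.02 m/s and angular speed of each of jar_base, jar_middle, jar_top, jar_lid below 0.2 rad/s); the robot touches nothing.
It fails at once if The tool pot is shifted by more than 30 mm (distance of tool_pot from where it was at the start of the episode above 0.03 m).
It fails at once if The white tub is shifted by more than 30 mm (distance of slip_tub from where it was at the start of the episode above 0.03 m).
It fails at once if The wooden rib is shifted by more than 30 mm (distance of rib from where it was at the start of the episode above 0.03 m).
It also fails if it takes over 120 s, if anything falls off the work surface, if the arm or the gripper's body presses on something with over 40 N, if the wrist force passes 120 N, or if a joint passes its speed limit or range.

## Working session

There is one attempt and no reset: what is moved stays moved. The work goes in short steps, Python scripts to look and compute and a shell command to move; the robot and the scene stay as the last step left them, time stands still between calls to the robot, and variables do not carry over. Pictures are saved under pics/ and viewed, on a budget of 14 in all, crops included, one or two more only if the job needs it, and the job is handed in when it is done.

```bash
ls; mkdir -p pics
cat > h.py <<'E'
import numpy as np, cv2
from cell import robot
def shot(n,save=None):
    p=robot.read_camera(n)
    if save: cv2.imwrite('pics/'+save,p['color'][:,:,::-1])
    return p
def ray(p,uv):
    K=np.array(p['mtx']); d=np.array([(uv[0]-K[0,2])/K[0,0],(uv[1]-K[1,2])/K[1,1]])
    s=d.copy()
    for _ in range(30): s=d/(1+p['k1']*(s@s))
    V=np.array(p['view']); R=V[:3,:3]; c=-R.T@V[:3,3]
    return c, R.T@np.array([s[0],s[1],1])
def at_z(p,uv,z):
    c,d=ray(p,uv); return c+d*(z-c[2])/d[2]
def proj(p,X):
    V=np.array(p['view']); q=V[:3,:3]@np.array(X)+V[:3,3]; s=q[:2]/q[2]; s=s*(1+p['k1']*(s@s))
    K=np.array(p['mtx']); return np.array([K[0,0]*s[0]+K[0,2],K[1,1]*s[1]+K[1,2]])
def tri(a,ua,b,ub):
    c1,d1=ray(a,ua);c2,d2=ray(b,ub)
    t=np.linalg.lstsq(np.c_[d1,-d2],c2-c1,rcond=None)[0]
    return (c1+d1*t[0]+c2+d2*t[1])/2
E
python3 - <<'E'
from h import *
print(robot.pinch_z, robot.observe())
t=shot('top','t0.png'); s=shot('side','s0.png')
for p in(t,s):
    V=np.array(p['view']); print('cam',-V[:3,:3].T@V[:3,3],p['k1'],p['mtx'][0][0], V[2,:3])
H=dict(wheel=.05,jar_base=.025,jar_middle=.022,jar_top=.02,jar_lid=.02,tool_pot=.1,slip_tub=.07,rib=.008)
for n,z in H.items():
    for nm,p in(('t',t),('s',s)):
        for d in robot.look_for(n,p)[:2]: print(n,nm,np.round(d['xy']),round(d['conf'],2),np.round(at_z(p,d['xy'],z),3))
cv2.imwrite('pics/both.png',cv2.resize(np.hstack([t['color'],s['color']])[:,:,::-1],None,fx=.7,fy=.7))
E
```

```text
pics
0.1592 {'time': 0.0, 'qpos': array([ 1.00796154e+00,  3.42719251e-01,  1.52500332e+00,  1.72298526e-05,
        1.27540824e+00, -1.45988888e-01]), 'qvel': array([-8.43807502e-05, -2.03427988e-04,  1.20836766e-03,  1.72922885e-03,
        1.73175192e-03,  1.62948805e-03]), 'joint_efforts': array([ 1.79928534e-04, -4.31236553e+01, -2.44225860e+01,  7.17364834e-02,
        5.58151701e-02, -1.13323679e-04]), 'tool_pos': array([0.21246166, 0.47994318, 0.40405134]), 'tool_rot': array([ 2.98489271,  1.56925808, -2.14434719]), 'contact_force': array([ 0.621984  , -0.58827907, -0.02497365]), 'torque': array([-0.01260959, -0.00590322,  0.02597839]), 'opening': 0.09146245628128766}
cam [ 5.16981858e-01 -4.72711165e-04  1.57205232e+00] -0.07351741411353054 472.84878974565106 [ 0.05414393 -0.01382074 -0.99843749]
cam [ 0.19563544 -0.78070714  0.7721769 ] -0.12789328861583824 464.7200039688702 [ 0.35478178  0.69199451 -0.6287078 ]
wheel t [323. 195.] 0.92 [ 0.639 -0.168  0.05 ]
wheel s [330. 259.] 0.78 [ 0.629 -0.181  0.05 ]
wheel s [268. 197.] 0.56 [0.606 0.086 0.05 ]
jar_base t [271. 245.] 0.66 [0.476 0.002 0.025]
jar_base s [232. 240.] 0.83 [0.471 0.002 0.025]
jar_middle t [354. 267.] 0.7 [ 0.403 -0.271  0.022]
jar_middle t [238. 202.] 0.6 [0.62  0.108 0.022]
jar_middle s [266. 198.] 0.92 [0.616 0.119 0.022]
jar_top t [352. 269.] 0.73 [ 0.397 -0.264  0.02 ]
jar_top s [252. 331.] 0.7 [ 0.404 -0.257  0.02 ]
jar_lid t [184. 255.] 0.57 [0.448 0.285 0.02 ]
tool_pot t [415. 228.] 0.6 [ 0.528 -0.451  0.1  ]
tool_pot s [364. 364.] 0.91 [ 0.52 -0.46  0.1 ]
slip_tub t [262. 160.] 0.91 [0.749 0.028 0.07 ]
slip_tub s [329. 198.] 0.86 [ 0.732 -0.009  0.07 ]
rib t [128. 238.] 0.88 [0.504 0.475 0.008]
rib t [414. 228.] 0.45 [ 0.53  -0.478  0.008]
rib s [180. 151.] 0.75 [0.488 0.477 0.008]
```

View pics/t0.png

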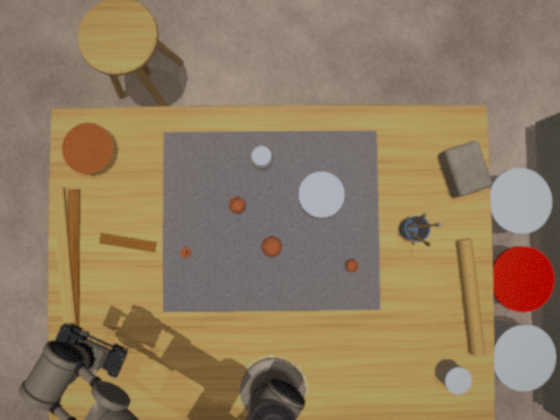

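View pics/s0.png

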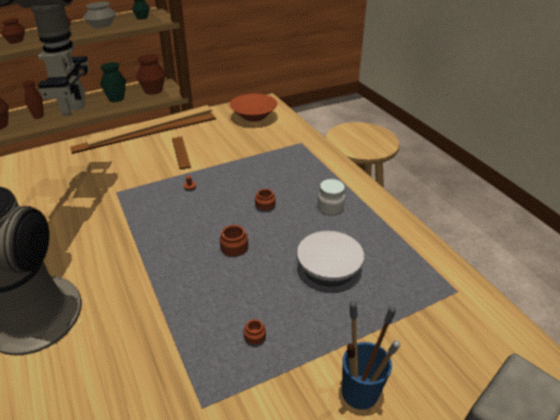

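The top view shows the wheel at (322,194), base at (272,246), middle at (237,205), top tier at (352,266) and lid at (186,253). The side view agrees, and the bystanders are well clear. I'll refine the positions by matching segmented blobs to the projected models.

```bash
cat > loc.py <<'E'
from h import *
from scipy.optimize import least_squares
M=dict(base=[(0,32),(3,34),(32,34),(40,28),(50,28)],middle=[(0,20),(8,28),(30,28),(36,22),(44,22)],top=[(0,14.5),(8,22),(27,22),(32,17),(40,17)],lid=[(0,10),(8,18),(14,18),(14,8),(40,8)],wheel=[(42,75),(50,75)])
A=np.linspace(0,2*np.pi,60)
def pts(prof,x,y,z0=0): return np.array([[x+r/1e3*np.cos(a),y+r/1e3*np.sin(a),z0+z/1e3] for z,r in prof for a in A])
def sil(p,prof,x,y,z0=0):
    P=np.array([proj(p,q) for q in pts(prof,x,y,z0)])
    h=cv2.convexHull(P.astype(np.float32)); m=cv2.moments(h); return np.array([m['m10']/m['m00'],m['m01']/m['m00']]),m['m00']
def blob(p,name,uv):
    hsv=cv2.cvtColor(p['color'],cv2.COLOR_RGB2HSV).astype(int); h,s,v=hsv[:,:,0],hsv[:,:,1],hsv[:,:,2]
    m=((s<45)&(v>130)) if name=='wheel' else (((h<10)|(h>172))&(s>110))
    n,l,st,c=cv2.connectedComponentsWithStats(m.astype(np.uint8))
    k=min([i for i in range(1,n) if st[i,4]>15],key=lambda i:np.hypot(*(c[i]-uv)))
    hu=cv2.convexHull(np.argwhere(l==k)[:,::-1].astype(np.float32)); mm=cv2.moments(hu)
    return np.array([mm['m10']/mm['m00'],mm['m01']/mm['m00']]),mm['m00'],st[k]
def locate(name,g,pics,z0=0):
    B=[blob(p,name,sil(p,M[name],*g,z0)[0]) for p in pics]
    f=lambda q:np.concatenate([sil(p,M[name],*q,z0)[0]-b[0] for p,b in zip(pics,B)])
    r=least_squares(f,g,diff_step=1e-4); 
    one=[least_squares(lambda q:sil(p,M[name],*q,z0)[0]-b[0],g,diff_step=1e-4).x.round(4) for p,b in zip(pics,B)]
    print(name,r.x.round(4),'res px',r.fun.round(1),'areas',[(round(b[1]),round(sil(p,M[name],*r.x,z0)[1])) for p,b in zip(pics,B)],'each',*one)
    return r.x
def Rt(o=None):
    from scipy.spatial.transform import Rotation
    o=o or robot.observe(); return Rotation.from_euler('xyz',o['tool_rot']).as_matrix()
def go(x,y,zp):
    """shift in tool cm for the grasp point to reach (x,y,zp)"""
    o=robot.observe(); d=np.array([x,y,zp+robot.pinch_z])-o['tool_pos']
    print('to',(x,y,zp),'tool cm',(100*Rt(o).T@d).round(2))
E
python3 - <<'E'
from loc import *
t=shot('top'); s=shot('side')
G=dict(base=(.473,.002),middle=(.618,.112),top=(.4,-.26),lid=(.448,.285),wheel=(.635,-.172))
for n,g in G.items(): G[n]=locate(n,g,[t,s])
print(Rt().round(3)); 
for n,g in G.items(): go(g[0].round(4),g[1].round(4),.245)
E
```

```text
base [0.4735 0.0008] res px [-0.4  0.1  0.2  0.4] areas [(281, 345), (682, 773)] each [ 0.4739 -0.0005] [0.4735 0.0023]
middle [0.6104 0.1135] res px [-0.3  0.2  0.2  0.3] areas [(186, 238), (330, 396)] each [0.611  0.1125] [0.6104 0.115 ]
top [ 0.4097 -0.258 ] res px [ 1.9  1.2  0.1 -1.6] areas [(26, 154), (411, 474)] each [ 0.4136 -0.2517] [ 0.4078 -0.2615]
lid [0.5106 0.1868] res px [-22.2  30.8  31.   13.3] areas [(186, 96), (108, 154)] each [0.6116 0.1133] [0.455  0.2849]
wheel [ 0.6428 -0.1609] res px [-0.8 -0.2  0.1  0.8] areas [(1709, 1683), (2466, 2586)] each [ 0.6423 -0.1635] [ 0.6439 -0.1586]
[[ 0.    -0.914  0.405]
 [ 0.     0.405  0.914]
 [-1.    -0.     0.   ]]
to (np.float64(0.4735), np.float64(0.0008), 0.245) tool cm [  0.05 -43.27 -33.26]
to (np.float64(0.6104), np.float64(0.1135), 0.245) tool cm [  0.06 -51.22 -17.41]
to (np.float64(0.4097), np.float64(-0.258), 0.245) tool cm [ 5.000e-02 -4.791e+01 -5.951e+01]
to (np.float64(0.5106), np.float64(0.1868), 0.245) tool cm [  0.06 -39.13 -14.75]
to (np.float64(0.6428), np.float64(-0.1609), 0.245) tool cm [ 5.000e-02 -6.529e+01 -4.119e+01]
```

```bash
python3 -m jog '[{"y":-6,"z":-4.6,"spin":-8},{"y":-11,"z":-8.5,"spin":-16},{"y":-16,"z":-12.3,"spin":-23.9},{"y":-20,"z":-15.4,"spin":-23.9},{"y":-20,"z":-15.4,"spin":-23.9}]'
python3 - <<'E'
from loc import *
print(Rt().round(3),robot.observe()['qpos'].round(2)); go(.4735,.001,.245)
E
```

```text
[[ 0.    -0.914  0.405]
 [ 0.     0.405  0.914]
 [-1.    -0.     0.   ]] [ 1.01  0.34  1.52 -0.    1.28 -0.15]
to (0.4735, 0.001, 0.245) tool cm [  0.05 -43.26 -33.24]$[0]: bad value
```

```bash
python3 -m jog '[{"fingers":0,"x":0,"y":-6,"z":-4.6,"spin":-8},{"fingers":0,"x":0,"y":-11,"z":-8.5,"spin":-16},{"fingers":0,"x":0,"y":-16,"z":-12.3,"spin":-23.9},{"fingers":0,"x":0,"y":-20,"z":-15.4,"spin":-23.9},{"fingers":0,"x":0,"y":-20,"z":-15.4,"spin":-23.9}]' 20
python3 - <<'E'
from loc import *
print(Rt().round(3),robot.observe()['qpos'].round(2)); go(.4735,.001,.245)
E
```

```text
time: 1.62
tool_pos: [0.3347, 0.2553, 0.405]
tool_rot: [-1.93, 1.57, -0.365]
contact_force: [-0.4, 0.8, 0.6]
opening: 0.0917
[[ 0.001 -1.     0.006]
 [-0.     0.006  1.   ]
 [-1.    -0.001 -0.   ]] [ 0.47  0.15  1.78 -0.    1.21 -1.1 ]
to (0.4735, 0.001, 0.245) tool cm [  0.1  -14.03 -25.35]
```

```bash
python3 -m jog '[{"fingers":0,"x":0,"y":-3,"z":-5.4,"spin":0},{"fingers":0,"x":0,"y":-6,"z":-10.8,"spin":0},{"fingers":0,"x":0,"y":-9,"z":-16.2,"spin":0},{"fingers":0,"x":0,"y":-12,"z":-21.6,"spin":0},{"fingers":0,"x":0,"y":-14,"z":-25.35,"spin":0}]'
python3 -m jog '[{"fingers":0,"x":5,"y":0,"z":0,"spin":0},{"fingers":0,"x":10,"y":0,"z":0,"spin":0},{"fingers":0,"x":15.5,"y":0,"z":0,"spin":0},{"fingers":0,"x":15.5,"y":0,"z":0,"spin":0}]'
python3 - <<'E'
from loc import *
t=shot('top');s=shot('side')
a=t['color'][190:300,220:330];b=s['color'][180:290,180:290]
cv2.imwrite('pics/p3.png',cv2.resize(np.hstack([a,b])[:,:,::-1],None,fx=3.4,fy=3.4))
go(.4735,.001,.022)
E
```

```text
time: 2.25
tool_pos: [0.4742, 0.0034, 0.4047]
tool_rot: [-1.153, 1.57, 0.417]
contact_force: [0.9, 0.5, -0.3]
opening: 0.0916
time: 2.75
tool_pos: [0.472, 0.0058, 0.2468]
tool_rot: [1.381, 1.562, 2.953]
contact_force: [-0.6, -0.4, 0.8]
opening: 0.0919
to (0.4735, 0.001, 0.022) tool cm [ 6.96  0.04 -0.44]
```

View pics/p3.png

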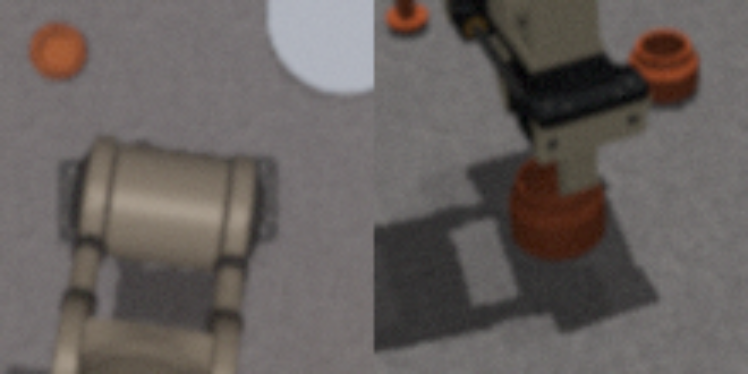

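```bash
python3 -m jog '[{"fingers":0,"x":3.5,"y":0,"z":-0.4,"spin":0},{"fingers":0,"x":6.0,"y":0,"z":-0.4,"spin":0},{"fingers":0,"x":6.9,"y":0,"z":-0.4,"spin":0},{"fingers":0,"x":6.9,"y":0,"z":-0.4,"spin":0},{"fingers":0,"x":6.9,"y":0,"z":-0.4,"spin":0}]'
python3 - <<'E'
from loc import *
go(.4735,.001,.022); print(Rt().round(4))
E
```

```text
time: 3.48
tool_pos: [0.4738, 0.0009, 0.1821]
tool_rot: [-1.689, 1.568, -0.118]
contact_force: [0.4, -1.0, -0.7]
opening: 0.0919
to (0.4735, 0.001, 0.022) tool cm [0.09 0.03 0.01]
[[ 2.7e-03 -1.0e+00 -5.0e-04]
 [-3.0e-04 -5.0e-04  1.0e+00]
 [-1.0e+00 -2.7e-03 -3.0e-04]]
```

```bash
python3 -m jog '[{"fingers":1,"x":0,"y":0,"z":0,"spin":0},{"fingers":1,"x":0,"y":0,"z":0,"spin":0},{"fingers":1,"x":0,"y":0,"z":0,"spin":0},{"fingers":1,"x":0,"y":0,"z":0,"spin":0},{"fingers":1,"x":0,"y":0,"z":0,"spin":0}]' 8
python3 -m jog '[{"fingers":0,"x":0,"y":0,"z":0,"spin":0},{"fingers":0,"x":0,"y":0,"z":0,"spin":0},{"fingers":0,"x":0,"y":0,"z":0,"spin":0},{"fingers":0,"x":0,"y":0,"z":0,"spin":0}]'
python3 -m jog '[{"fingers":0,"x":0,"y":0,"z":0,"spin":10},{"fingers":0,"x":0,"y":0,"z":0,"spin":20},{"fingers":0,"x":0,"y":0,"z":0,"spin":30},{"fingers":0,"x":0,"y":0,"z":0,"spin":40},{"fingers":0,"x":0,"y":0,"z":0,"spin":50}]'
python3 -m jog '[{"fingers":0,"x":0,"y":0,"z":0,"spin":10},{"fingers":0,"x":0,"y":0,"z":0,"spin":20},{"fingers":0,"x":0,"y":0,"z":0,"spin":30},{"fingers":0,"x":0,"y":0,"z":0,"spin":40},{"fingers":0,"x":0,"y":0,"z":0,"spin":40}]'
python3 - <<'E'
from loc import *
go(.4735,.001,.022); print(Rt().round(4))
E
python3 -m jog '[{"fingers":1,"x":0,"y":0,"z":0,"spin":0},{"fingers":1,"x":0,"y":0,"z":0,"spin":0},{"fingers":1,"x":0,"y":0,"z":0,"spin":0},{"fingers":1,"x":0,"y":0,"z":0,"spin":0},{"fingers":1,"x":0,"y":0,"z":0,"spin":0}]' 20
```

```text
time: 4.1
tool_pos: [0.4733, 0.0007, 0.181]
tool_rot: [-1.879, 1.57, -0.308]
contact_force: [-1.3, -1.6, 5.9]
opening: 0.0685
time: 4.6
tool_pos: [0.4731, 0.0009, 0.1806]
tool_rot: [0.939, 1.57, 2.511]
contact_force: [-1.0, 0.5, 0.7]
opening: 0.0913
time: 5.22
tool_pos: [0.4731, 0.0009, 0.1807]
tool_rot: [1.665, 1.571, 2.357]
contact_force: [-0.6, -0.3, -0.4]
opening: 0.0918
time: 5.85
tool_pos: [0.4731, 0.0009, 0.1807]
tool_rot: [1.239, 1.571, 1.241]
contact_force: [0.1, 0.3, 0.2]
opening: 0.0915
to (0.4735, 0.001, 0.022) tool cm [-0.05  0.01  0.04]
[[ 0.0e+00 -1.9e-03  1.0e+00]
 [ 1.0e-04  1.0e+00  1.9e-03]
 [-1.0e+00  1.0e-04  0.0e+00]]
time: 6.48
tool_pos: [0.4732, 0.0008, 0.1807]
tool_rot: [0.156, 1.571, 0.157]
contact_force: [-0.0, 0.1, 0.2]
opening: 0.0671
```

```bash
python3 -m jog '[{"fingers":1,"x":-1.5,"y":0,"z":0,"spin":0},{"fingers":1,"x":-4.5,"y":0,"z":0,"spin":0},{"fingers":1,"x":-8,"y":0,"z":0,"spin":0},{"fingers":1,"x":-10,"y":0,"z":0,"spin":0},{"fingers":1,"x":-10,"y":0,"z":0,"spin":0}]' 25
python3 -m jog '[{"fingers":1,"x":0,"y":-2,"z":2,"spin":0},{"fingers":1,"x":0,"y":-6,"z":6,"spin":0},{"fingers":1,"x":0,"y":-10,"z":10,"spin":0},{"fingers":1,"x":0,"y":-14,"z":14,"spin":0},{"fingers":1,"x":0,"y":-16.2,"z":17,"spin":0}]'
python3 -m jog '[{"fingers":1,"x":0,"y":0,"z":0,"spin":0},{"fingers":1,"x":0,"y":0,"z":0,"spin":0}]'
python3 - <<'E'
from loc import *
go(.6428,-.161,.0715); print(Rt().round(4))
t=shot('top');s=shot('side')
a=t['color'][140:250,270:380];b=s['color'][180:290,270:380]
cv2.imwrite('pics/p4.png',cv2.resize(np.hstack([a,b])[:,:,::-1],None,fx=3.4,fy=3.4))
E
```

```text
time: 7.1
tool_pos: [0.4733, 0.0009, 0.2826]
tool_rot: [-0.132, 1.567, -0.131]
contact_force: [-0.3, -0.8, -3.3]
opening: 0.0673
time: 7.72
tool_pos: [0.644, -0.1633, 0.2789]
tool_rot: [2.869, 1.569, 2.868]
contact_force: [1.2, -0.2, -2.3]
opening: 0.0671
time: 7.98
tool_pos: [0.6425, -0.1606, 0.2792]
tool_rot: [2.703, 1.567, 2.703]
contact_force: [-0.5, 0.1, -2.1]
opening: 0.0672
to (0.6428, -0.161, 0.0715) tool cm [ 4.85 -0.05  0.05]
[[-3.2e-03 -4.0e-04  1.0e+00]
 [ 1.5e-03  1.0e+00  4.0e-04]
 [-1.0e+00  1.5e-03 -3.2e-03]]
```

View pics/p4.png

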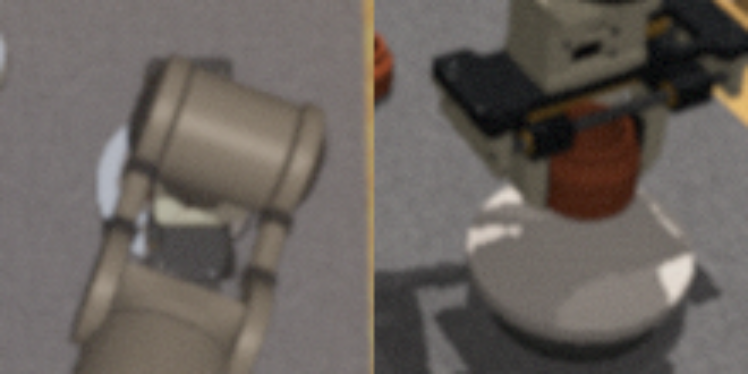

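The base is held upright above the wheel and centred over it. Next I'll lower it.

```bash
python3 -m jog '[{"fingers":1,"x":1.5,"y":0,"z":0,"spin":0},{"fingers":1,"x":3,"y":0,"z":0,"spin":0},{"fingers":1,"x":4.2,"y":0,"z":0,"spin":0},{"fingers":1,"x":4.5,"y":0,"z":0,"spin":0},{"fingers":1,"x":4.5,"y":0,"z":0,"spin":0}]'
python3 -m jog '[{"fingers":1,"x":0.1,"y":0,"z":0,"spin":0},{"fingers":1,"x":0.2,"y":0,"z":0,"spin":0},{"fingers":1,"x":0.3,"y":0,"z":0,"spin":0},{"fingers":1,"x":0.3,"y":0,"z":0,"spin":0}]'
python3 - <<'E'
from loc import *
go(.6428,-.161,.0715); print(Rt().round(4),robot.observe()['contact_force'].round(1))
E
```

```text
time: 8.7
tool_pos: [0.6432, -0.1611, 0.2355]
tool_rot: [2.522, 1.571, 2.522]
contact_force: [0.6, 0.0, -3.0]
opening: 0.0672
time: 9.2
tool_pos: [0.6432, -0.1611, 0.2327]
tool_rot: [0.844, 1.571, 0.844]
contact_force: [-0.2, -0.8, -3.2]
opening: 0.0672
to (0.6428, -0.161, 0.0715) tool cm [ 0.2   0.01 -0.04]
[[ 1.e-04 -3.e-04  1.e+00]
 [ 1.e-04  1.e+00  3.e-04]
 [-1.e+00  1.e-04  1.e-04]] [-0.2 -0.8 -3.2]
```

```bash
python3 -m jog '[{"fingers":1,"x":0.1,"y":0,"z":0,"spin":0},{"fingers":1,"x":0.15,"y":0,"z":0,"spin":0},{"fingers":1,"x":0.2,"y":0,"z":0,"spin":0},{"fingers":1,"x":0.2,"y":0,"z":0,"spin":0}]'
python3 -m jog '[{"fingers":1,"x":0.05,"y":0,"z":0,"spin":0},{"fingers":1,"x":0.05,"y":0,"z":0,"spin":0}]'
```

```text
time: 9.7
tool_pos: [0.6432, -0.1611, 0.2308]
tool_rot: [0.644, 1.571, 0.644]
contact_force: [-0.1, 0.5, -1.9]
opening: 0.0667
time: 9.95
tool_pos: [0.6432, -0.1611, 0.2308]
tool_rot: [-0.303, 1.57, -0.303]
contact_force: [-2.3, 0.9, 2.9]
opening: 0.0668
```

```bash
python3 -m jog '[{"fingers":0,"x":0,"y":0,"z":0,"spin":0},{"fingers":0,"x":0,"y":0,"z":0,"spin":0},{"fingers":0,"x":0,"y":0,"z":0,"spin":0},{"fingers":0,"x":0,"y":0,"z":0,"spin":0}]'
python3 -m jog '[{"fingers":0,"x":-3,"y":0,"z":0,"spin":0},{"fingers":0,"x":-8,"y":0,"z":0,"spin":0},{"fingers":0,"x":-12,"y":2,"z":0,"spin":0},{"fingers":0,"x":-12,"y":7,"z":-0.5,"spin":0},{"fingers":0,"x":-12,"y":12,"z":-1.5,"spin":0}]'
python3 -m jog '[{"fingers":0,"x":0,"y":5,"z":-0.6,"spin":0},{"fingers":0,"x":0,"y":10,"z":-1.2,"spin":0},{"fingers":0,"x":0,"y":15.4,"z":-1.8,"spin":0},{"fingers":0,"x":0,"y":15.4,"z":-1.8,"spin":0},{"fingers":0,"x":0,"y":15.4,"z":-1.8,"spin":0}]'
python3 - <<'E'
from loc import *
t=shot('top');s=shot('side')
w=locate('wheel',(.643,-.161),[t]);b=locate('base',(.643,-.161),[t,s],.05)
locate('top',(.406,-.262),[t,s]);
m=locate('middle',(.6104,.1135),[s]); go(.6104,.1135,.029)
print(robot.observe()['qpos'].round(2))
a=t['color'][140:250,270:380];b=s['color'][180:290,270:380]
cv2.imwrite('pics/p5.png',cv2.resize(np.hstack([a,b])[:,:,::-1],None,fx=3.4,fy=3.4))
E
```

```text
time: 10.45
tool_pos: [0.6432, -0.1611, 0.2301]
tool_rot: [0.454, 1.571, 0.454]
contact_force: [0.0, -0.1, -0.3]
opening: 0.0913
time: 11.08
tool_pos: [0.628, -0.0402, 0.3509]
tool_rot: [-0.017, 1.569, -0.018]
contact_force: [-1.3, 0.8, -0.3]
opening: 0.0919
time: 11.7
tool_pos: [0.6101, 0.1127, 0.3502]
tool_rot: [-1.254, 1.57, -1.253]
contact_force: [0.2, 0.5, -0.2]
opening: 0.0918
wheel [ 0.6421 -0.1636] res px [-0.  0.] areas [(1734, 1683)] each [ 0.6421 -0.1636]
base [ 0.6437 -0.1592] res px [-0.4  0.   0.1  0.4] areas [(261, 379), (778, 901)] each [ 0.6438 -0.1606] [ 0.6441 -0.1581]
top [ 0.4078 -0.2618] res px [-0.2  0.1  0.1  0.1] areas [(100, 154), (417, 477)] each [ 0.4083 -0.2624] [ 0.4077 -0.2616]
middle [0.6095 0.1132] res px [-0. -0.] areas [(324, 396)] each [0.6095 0.1132]
to (0.6104, 0.1135, 0.029) tool cm [16.2   0.19  0.  ]
[ 0.06  0.56  1.32 -0.    1.26  0.06]
```

View pics/p5.png

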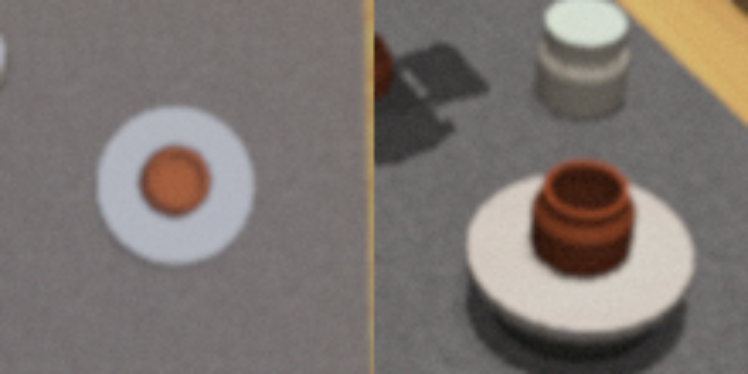

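The base stands upright in the middle of the wheel, about 3 mm off centre in the top view. Next is the middle tier.

```bash
python3 -m jog '[{"fingers":0,"x":5,"y":0.15,"z":0,"spin":0},{"fingers":0,"x":10,"y":0.15,"z":0,"spin":0},{"fingers":0,"x":14,"y":0.15,"z":0,"spin":0},{"fingers":0,"x":16.2,"y":0.15,"z":0,"spin":0},{"fingers":0,"x":16.2,"y":0.15,"z":0,"spin":0}]'
python3 -m jog '[{"fingers":1,"x":0,"y":0,"z":0,"spin":0},{"fingers":1,"x":0,"y":0,"z":0,"spin":0},{"fingers":1,"x":0,"y":0,"z":0,"spin":0},{"fingers":1,"x":0,"y":0,"z":0,"spin":0},{"fingers":1,"x":0,"y":0,"z":0,"spin":0}]' 8
python3 -m jog '[{"fingers":0,"x":0,"y":0,"z":0,"spin":0},{"fingers":0,"x":0,"y":0,"z":0,"spin":0},{"fingers":0,"x":0,"y":0,"z":0,"spin":0},{"fingers":0,"x":0,"y":0,"z":0,"spin":0}]'
python3 -m jog '[{"fingers":0,"x":0,"y":0,"z":0,"spin":-10},{"fingers":0,"x":0,"y":0,"z":0,"spin":-20},{"fingers":0,"x":0,"y":0,"z":0,"spin":-30},{"fingers":0,"x":0,"y":0,"z":0,"spin":-40},{"fingers":0,"x":0,"y":0,"z":0,"spin":-50}]'
python3 -m jog '[{"fingers":0,"x":0,"y":0,"z":0,"spin":-10},{"fingers":0,"x":0,"y":0,"z":0,"spin":-20},{"fingers":0,"x":0,"y":0,"z":0,"spin":-30},{"fingers":0,"x":0,"y":0,"z":0,"spin":-40},{"fingers":0,"x":0,"y":0,"z":0,"spin":-40}]'
python3 -m jog '[{"fingers":1,"x":0,"y":0,"z":0,"spin":0},{"fingers":1,"x":0,"y":0,"z":0,"spin":0},{"fingers":1,"x":0,"y":0,"z":0,"spin":0},{"fingers":1,"x":0,"y":0,"z":0,"spin":0},{"fingers":1,"x":0,"y":0,"z":0,"spin":0}]' 20
python3 - <<'E'
from loc import *
print(Rt().round(4)); go(.6432,-.1611,.029+.14); print(robot.observe()['tool_pos'])
E
```

```text
time: 12.42
tool_pos: [0.6098, 0.1129, 0.1864]
tool_rot: [-3.068, 1.567, -3.07]
contact_force: [0.3, -0.2, 0.5]
opening: 0.0917
time: 13.05
tool_pos: [0.6102, 0.1145, 0.1887]
tool_rot: [0.08, 1.57, 0.08]
contact_force: [-1.0, 0.4, 3.8]
opening: 0.0549
time: 13.55
tool_pos: [0.6101, 0.1144, 0.1881]
tool_rot: [2.791, 1.571, 2.791]
contact_force: [0.3, 0.3, 0.4]
opening: 0.0893
time: 14.18
tool_pos: [0.6101, 0.1144, 0.1882]
tool_rot: [-0.039, 1.571, 0.84]
contact_force: [-0.4, -0.7, -0.0]
opening: 0.0916
time: 14.8
tool_pos: [0.6101, 0.1144, 0.1882]
tool_rot: [0.339, 1.571, 1.908]
contact_force: [0.2, 0.2, 0.1]
opening: 0.0918
time: 15.42
tool_pos: [0.6101, 0.1143, 0.1882]
tool_rot: [-2.284, 1.571, -0.713]
contact_force: [0.0, -0.9, 0.3]
opening: 0.0559
[[ 1.e-04 -1.e+00 -1.e-04]
 [-1.e-04 -1.e-04  1.e+00]
 [-1.e+00 -1.e-04 -1.e-04]]
to (0.6432, -0.1611, 0.169) tool cm [-13.99  -3.31 -27.54]
[0.61013176 0.11429428 0.18824172]
```

```bash
python3 -m jog '[{"fingers":1,"x":-1.5,"y":0,"z":0,"spin":0},{"fingers":1,"x":-5,"y":0,"z":0,"spin":0},{"fingers":1,"x":-9,"y":0,"z":0,"spin":0},{"fingers":1,"x":-12,"y":0,"z":0,"spin":0},{"fingers":1,"x":-14,"y":-0.3,"z":-2,"spin":0}]' 25
python3 -m jog '[{"fingers":1,"x":0,"y":-0.5,"z":-5,"spin":0},{"fingers":1,"x":0,"y":-1,"z":-10,"spin":0},{"fingers":1,"x":0,"y":-1.6,"z":-15,"spin":0},{"fingers":1,"x":0,"y":-2.4,"z":-20,"spin":0},{"fingers":1,"x":0,"y":-3,"z":-24,"spin":0}]'
python3 -m jog '[{"fingers":1,"x":0,"y":0,"z":-1.5,"spin":0},{"fingers":1,"x":0,"y":0,"z":-1.5,"spin":0},{"fingers":1,"x":0,"y":0,"z":-1.5,"spin":0}]'
python3 - <<'E'
from loc import *
go(.6432,-.1611,.2802-.1592); print(Rt().round(4))
E
```

```text
time: 16.05
tool_pos: [0.6129, 0.0954, 0.3311]
tool_rot: [-1.335, 1.568, 0.238]
contact_force: [-0.4, -0.0, -1.7]
opening: 0.0561
time: 16.68
tool_pos: [0.6431, -0.1476, 0.3292]
tool_rot: [-1.849, 1.57, -0.278]
contact_force: [0.4, -0.7, -1.1]
opening: 0.0556
time: 17.05
tool_pos: [0.6431, -0.1591, 0.3285]
tool_rot: [0.194, 1.57, 1.766]
contact_force: [-0.3, 0.5, -1.6]
opening: 0.0558
to (0.6432, -0.1611, 0.121) tool cm [ 4.83 -0.01 -0.21]
[[-2.0e-04 -1.0e+00 -1.6e-03]
 [ 8.0e-04 -1.6e-03  1.0e+00]
 [-1.0e+00  2.0e-04  8.0e-04]]
```

```bash
python3 -m jog '[{"fingers":1,"x":1.5,"y":0,"z":-0.2,"spin":0},{"fingers":1,"x":3,"y":0,"z":-0.2,"spin":0},{"fingers":1,"x":3.5,"y":0,"z":-0.2,"spin":0},{"fingers":1,"x":3.5,"y":0,"z":-0.2,"spin":0},{"fingers":1,"x":3.5,"y":0,"z":-0.2,"spin":0}]'
python3 - <<'E'
from loc import *
go(.6432,-.1611,.2802-.1592); print(Rt().round(4))
E
```

```text
time: 17.68
tool_pos: [0.6434, -0.1626, 0.2936]
tool_rot: [-1.805, 1.57, -0.234]
contact_force: [-0.2, 0.1, -0.9]
opening: 0.0557
to (0.6432, -0.1611, 0.121) tool cm [1.34 0.02 0.15]
[[ 8.e-04 -1.e+00 -3.e-04]
 [-2.e-04 -3.e-04  1.e+00]
 [-1.e+00 -8.e-04 -2.e-04]]
```

```bash
python3 -m jog '[{"fingers":1,"x":0,"y":0,"z":0.15,"spin":0},{"fingers":1,"x":0.3,"y":0,"z":0.15,"spin":0},{"fingers":1,"x":0.6,"y":0,"z":0.15,"spin":0},{"fingers":1,"x":0.9,"y":0,"z":0.15,"spin":0},{"fingers":1,"x":1.1,"y":0,"z":0.15,"spin":0}]'
python3 -m jog '[{"fingers":1,"x":0.1,"y":0,"z":0,"spin":0},{"fingers":1,"x":0.2,"y":0,"z":0,"spin":0},{"fingers":1,"x":0.2,"y":0,"z":0,"spin":0}]'
python3 - <<'E'
from loc import *
go(.6432,-.1611,.2802-.1592); print(Rt().round(4))
E
```

```text
time: 18.3
tool_pos: [0.6432, -0.1611, 0.2819]
tool_rot: [0.987, 1.57, 2.558]
contact_force: [0.7, 0.4, -1.1]
opening: 0.0562
time: 18.68
tool_pos: [0.6432, -0.1611, 0.2803]
tool_rot: [-1.541, 1.571, 0.03]
contact_force: [-0.0, 0.6, -1.9]
opening: 0.0562
to (0.6432, -0.1611, 0.121) tool cm [0.01 0.   0.  ]
[[ 2.e-04 -1.e+00 -3.e-04]
 [ 0.e+00 -3.e-04  1.e+00]
 [-1.e+00 -2.e-04  0.e+00]]
```

```bash
python3 -m jog '[{"fingers":1,"x":0.05,"y":0,"z":0,"spin":0},{"fingers":1,"x":0.1,"y":0,"z":0,"spin":0},{"fingers":1,"x":0.1,"y":0,"z":0,"spin":0}]'
python3 - <<'E'
from loc import *
s=shot('side')
cv2.imwrite('pics/p6.png',cv2.resize(s['color'][170:280,260:400][:,:,::-1],None,fx=4,fy=4))
E
```

```text
time: 19.05
tool_pos: [0.6432, -0.1611, 0.2802]
tool_rot: [-1.882, 1.57, -0.31]
contact_force: [-2.4, 0.4, 5.8]
opening: 0.0559
```

View pics/p6.png

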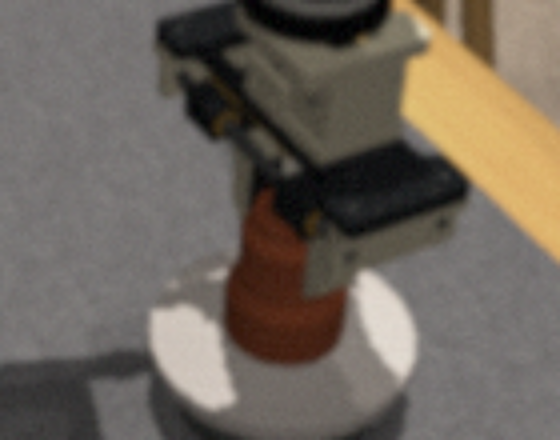

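Contact came exactly at home height (0.2802), and the picture shows the middle tier seated on the base. I'll release and go to the top tier.

```bash
python3 -m jog '[{"fingers":0,"x":0,"y":0,"z":0,"spin":0},{"fingers":0,"x":0,"y":0,"z":0,"spin":0},{"fingers":0,"x":0,"y":0,"z":0,"spin":0},{"fingers":0,"x":0,"y":0,"z":0,"spin":0}]'
python3 -m jog '[{"fingers":0,"x":-2,"y":0,"z":0,"spin":0},{"fingers":0,"x":-5,"y":0,"z":0,"spin":0},{"fingers":0,"x":-8,"y":0,"z":0,"spin":0},{"fingers":0,"x":-8,"y":4,"z":-2,"spin":0},{"fingers":0,"x":-8,"y":8,"z":-3.5,"spin":0}]'
python3 -m jog '[{"fingers":0,"x":0,"y":4.5,"z":-2,"spin":0},{"fingers":0,"x":0,"y":9,"z":-4,"spin":0},{"fingers":0,"x":0,"y":13,"z":-5.5,"spin":0},{"fingers":0,"x":0,"y":15.5,"z":-6.5,"spin":0},{"fingers":0,"x":0,"y":15.5,"z":-6.5,"spin":0}]'
python3 - <<'E'
from loc import *
t=shot('top');s=shot('side')
locate('top',(.4078,-.2618),[s]); go(.4078,-.2618,.029)
locate('lid',(.455,.285),[t,s]);locate('lid',(.455,.285),[s])
print(robot.observe()['qpos'].round(2))
a=t['color'][140:250,270:380];b=s['color'][160:270,270:380]
cv2.imwrite('pics/p7.png',cv2.resize(np.hstack([a,b])[:,:,::-1],None,fx=3.4,fy=3.4))
E
```

```text
time: 19.6
tool_pos: [0.6432, -0.1611, 0.279]
tool_rot: [0.687, 1.571, 2.258]
contact_force: [0.5, 0.2, -0.2]
opening: 0.09
time: 20.23
tool_pos: [0.5623, -0.1965, 0.3594]
tool_rot: [-2.227, 1.57, -0.655]
contact_force: [0.2, -0.9, -0.0]
opening: 0.0916
time: 20.85
tool_pos: [0.4071, -0.2617, 0.3595]
tool_rot: [-2.177, 1.57, -0.608]
contact_force: [-0.4, -0.1, 0.4]
opening: 0.0918
top [ 0.4076 -0.2617] res px [-0. -0.] areas [(422, 477)] each [ 0.4076 -0.2617]
to (0.4078, -0.2618, 0.029) tool cm [17.13  0.1  -0.05]
lid [0.505  0.0389] res px [-61.9  44.   50.5  46. ] areas [(250, 94), (109, 181)] each [ 0.6489 -0.1675] [0.4551 0.2845]
lid [0.4551 0.2845] res px [0. 0.] areas [(109, 144)] each [0.4551 0.2845]
[-0.73  0.31  1.7   0.    1.13 -2.3 ]
```

View pics/p7.png

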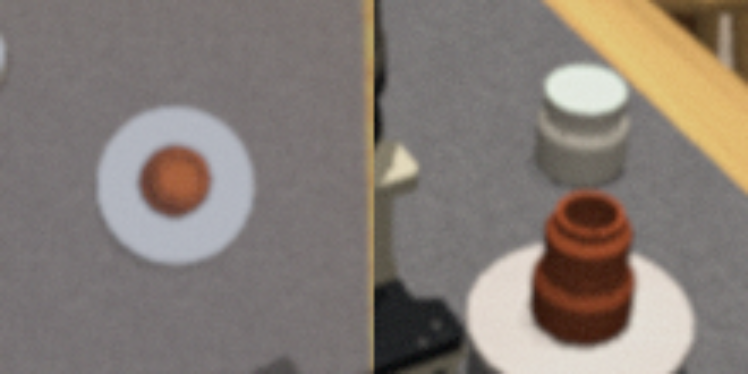

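The middle tier is seated concentric and upright. Next is the top tier.

```bash
python3 -m jog '[{"fingers":0,"x":5,"y":0.05,"z":0,"spin":0},{"fingers":0,"x":10,"y":0.05,"z":0,"spin":0},{"fingers":0,"x":14.5,"y":0.05,"z":0,"spin":0},{"fingers":0,"x":17,"y":0.05,"z":0,"spin":0},{"fingers":0,"x":17,"y":0.05,"z":0,"spin":0}]'
python3 -m jog '[{"fingers":1,"x":0,"y":0,"z":0,"spin":0},{"fingers":1,"x":0,"y":0,"z":0,"spin":0},{"fingers":1,"x":0,"y":0,"z":0,"spin":0},{"fingers":1,"x":0,"y":0,"z":0,"spin":0},{"fingers":1,"x":0,"y":0,"z":0,"spin":0}]' 8
python3 -m jog '[{"fingers":0,"x":0,"y":0,"z":0,"spin":0},{"fingers":0,"x":0,"y":0,"z":0,"spin":0},{"fingers":0,"x":0,"y":0,"z":0,"spin":0},{"fingers":0,"x":0,"y":0,"z":0,"spin":0}]'
python3 -m jog '[{"fingers":0,"x":0,"y":0,"z":0,"spin":10},{"fingers":0,"x":0,"y":0,"z":0,"spin":20},{"fingers":0,"x":0,"y":0,"z":0,"spin":30},{"fingers":0,"x":0,"y":0,"z":0,"spin":40},{"fingers":0,"x":0,"y":0,"z":0,"spin":50}]'
python3 -m jog '[{"fingers":0,"x":0,"y":0,"z":0,"spin":10},{"fingers":0,"x":0,"y":0,"z":0,"spin":20},{"fingers":0,"x":0,"y":0,"z":0,"spin":30},{"fingers":0,"x":0,"y":0,"z":0,"spin":40},{"fingers":0,"x":0,"y":0,"z":0,"spin":40}]'
python3 -m jog '[{"fingers":1,"x":0,"y":0,"z":0,"spin":0},{"fingers":1,"x":0,"y":0,"z":0,"spin":0},{"fingers":1,"x":0,"y":0,"z":0,"spin":0},{"fingers":1,"x":0,"y":0,"z":0,"spin":0},{"fingers":1,"x":0,"y":0,"z":0,"spin":0}]' 20
python3 - <<'E'
from loc import *
print(Rt().round(4)); go(.6432,-.1611,.029+.17); print(robot.observe()['tool_pos'])
E
```

```text
time: 21.58
tool_pos: [0.4082, -0.2604, 0.1874]
tool_rot: [0.784, 1.567, 2.356]
contact_force: [0.5, -0.0, 0.4]
opening: 0.0916
time: 22.2
tool_pos: [0.4078, -0.2613, 0.1894]
tool_rot: [-2.145, 1.57, -0.574]
contact_force: [0.0, -1.0, 0.7]
opening: 0.0466
time: 22.7
tool_pos: [0.4077, -0.2612, 0.1892]
tool_rot: [-0.07, 1.571, 1.501]
contact_force: [0.4, -0.3, 0.5]
opening: 0.0818
time: 23.32
tool_pos: [0.4077, -0.2612, 0.1892]
tool_rot: [0.548, 1.571, 1.241]
contact_force: [-0.7, -0.3, -0.3]
opening: 0.0918
time: 23.95
tool_pos: [0.4077, -0.2612, 0.1892]
tool_rot: [1.753, 1.571, 1.755]
contact_force: [-0.7, 0.5, -0.8]
opening: 0.092
time: 24.58
tool_pos: [0.4077, -0.2612, 0.1892]
tool_rot: [1.487, 1.571, 1.488]
contact_force: [0.5, 0.3, 0.8]
opening: 0.0463
[[ 0.e+00 -6.e-04  1.e+00]
 [ 1.e-04  1.e+00  6.e-04]
 [-1.e+00  1.e-04  0.e+00]]
to (0.6432, -0.1611, 0.199) tool cm [-16.9    9.99  23.55]
[ 0.40772773 -0.26115902  0.18918564]
```

The fingers had not fully closed: opening is 46 mm against a 44 mm pot. I'll redo the squeeze with more time.

```bash
python3 -m jog '[{"fingers":1,"x":0,"y":0,"z":0,"spin":0},{"fingers":1,"x":0,"y":0,"z":0,"spin":0},{"fingers":1,"x":0,"y":0,"z":0,"spin":0},{"fingers":1,"x":0,"y":0,"z":0,"spin":0}]' 8
python3 -m jog '[{"fingers":0,"x":0,"y":0,"z":0,"spin":0},{"fingers":0,"x":0,"y":0,"z":0,"spin":0},{"fingers":0,"x":0,"y":0,"z":0,"spin":0},{"fingers":0,"x":0,"y":0,"z":0,"spin":0}]'
python3 -m jog '[{"fingers":0,"x":0,"y":0,"z":0,"spin":-10},{"fingers":0,"x":0,"y":0,"z":0,"spin":-20},{"fingers":0,"x":0,"y":0,"z":0,"spin":-30},{"fingers":0,"x":0,"y":0,"z":0,"spin":-40},{"fingers":0,"x":0,"y":0,"z":0,"spin":-50}]'
python3 -m jog '[{"fingers":0,"x":0,"y":0,"z":0,"spin":-10},{"fingers":0,"x":0,"y":0,"z":0,"spin":-20},{"fingers":0,"x":0,"y":0,"z":0,"spin":-30},{"fingers":0,"x":0,"y":0,"z":0,"spin":-40},{"fingers":0,"x":0,"y":0,"z":0,"spin":-40}]'
python3 -m jog '[{"fingers":1,"x":0,"y":0,"z":0,"spin":0},{"fingers":1,"x":0,"y":0,"z":0,"spin":0},{"fingers":1,"x":0,"y":0,"z":0,"spin":0},{"fingers":1,"x":0,"y":0,"z":0,"spin":0},{"fingers":1,"x":0,"y":0,"z":0,"spin":0}]' 20
python3 -m jog '[{"fingers":1,"x":0,"y":0,"z":0,"spin":0},{"fingers":1,"x":0,"y":0,"z":0,"spin":0},{"fingers":1,"x":0,"y":0,"z":0,"spin":0}]' 20
python3 - <<'E'
from loc import *
print(Rt().round(4)); go(.6432,-.1611,.029+.17); print(robot.observe()['tool_pos'])
E
```

```text
time: 25.08
tool_pos: [0.4077, -0.2612, 0.1892]
tool_rot: [0.969, 1.571, 0.969]
contact_force: [0.3, 0.7, 0.2]
opening: 0.0443
time: 25.58
tool_pos: [0.4077, -0.2612, 0.1892]
tool_rot: [1.384, 1.571, 1.384]
contact_force: [0.1, 0.5, -0.0]
opening: 0.0797
time: 26.2
tool_pos: [0.4077, -0.2612, 0.1892]
tool_rot: [-0.117, 1.571, 0.761]
contact_force: [0.1, -0.1, -0.7]
opening: 0.0914
time: 26.82
tool_pos: [0.4077, -0.2612, 0.1892]
tool_rot: [-0.695, 1.571, 0.875]
contact_force: [-0.3, -0.3, -1.2]
opening: 0.0919
time: 27.45
tool_pos: [0.4078, -0.2612, 0.1892]
tool_rot: [-0.767, 1.571, 0.803]
contact_force: [0.2, 0.2, -0.1]
opening: 0.0463
time: 27.82
tool_pos: [0.4078, -0.2612, 0.1892]
tool_rot: [-1.696, 1.571, -0.125]
contact_force: [0.3, -1.1, 0.2]
opening: 0.0434
[[ 2.e-04 -1.e+00 -3.e-04]
 [-0.e+00 -3.e-04  1.e+00]
 [-1.e+00 -2.e-04 -0.e+00]]
to (0.6432, -0.1611, 0.199) tool cm [-16.89 -23.55  10.  ]
[ 0.40776899 -0.26119879  0.18921832]
```

```bash
python3 -m jog '[{"fingers":1,"x":-1.5,"y":0,"z":0,"spin":0},{"fingers":1,"x":-6,"y":0,"z":0,"spin":0},{"fingers":1,"x":-11,"y":0,"z":0,"spin":0},{"fingers":1,"x":-15,"y":0,"z":0,"spin":0},{"fingers":1,"x":-17,"y":-1.5,"z":0.6,"spin":0}]' 25
python3 -m jog '[{"fingers":1,"x":0,"y":-4.5,"z":2,"spin":0},{"fingers":1,"x":0,"y":-9,"z":4,"spin":0},{"fingers":1,"x":0,"y":-13.5,"z":6,"spin":0},{"fingers":1,"x":0,"y":-18,"z":8,"spin":0},{"fingers":1,"x":0,"y":-20,"z":8.6,"spin":0}]'
python3 -m jog '[{"fingers":1,"x":0,"y":-1,"z":0.4,"spin":0},{"fingers":1,"x":0,"y":-2,"z":0.8,"spin":0},{"fingers":1,"x":0,"y":-2,"z":0.8,"spin":0},{"fingers":1,"x":0,"y":-2,"z":0.8,"spin":0},{"fingers":1,"x":0,"y":-2,"z":0.8,"spin":0}]'
python3 - <<'E'
from loc import *
go(.6432,-.1611,.3172-.1592); print(Rt().round(4))
E
```

```text
time: 28.45
tool_pos: [0.4223, -0.2552, 0.3627]
tool_rot: [-2.302, 1.567, -0.732]
contact_force: [-0.2, -0.2, -0.8]
opening: 0.043
time: 29.08
tool_pos: [0.6243, -0.1673, 0.3598]
tool_rot: [-0.995, 1.57, 0.579]
contact_force: [-0.1, 0.2, -0.4]
opening: 0.0432
time: 29.7
tool_pos: [0.6423, -0.1615, 0.3594]
tool_rot: [1.623, 1.571, -3.09]
contact_force: [0.0, -0.5, -0.6]
opening: 0.0432
to (0.6432, -0.1611, 0.15799999999999997) tool cm [ 4.22 -0.09  0.04]
[[-0.e+00 -1.e+00  3.e-04]
 [-0.e+00  3.e-04  1.e+00]
 [-1.e+00  0.e+00 -0.e+00]]
```

```bash
python3 -m jog '[{"fingers":1,"x":1,"y":-0.1,"z":0.05,"spin":0},{"fingers":1,"x":2,"y":-0.1,"z":0.05,"spin":0},{"fingers":1,"x":2.8,"y":-0.1,"z":0.05,"spin":0},{"fingers":1,"x":2.8,"y":-0.1,"z":0.05,"spin":0},{"fingers":1,"x":2.8,"y":-0.1,"z":0.05,"spin":0}]'
python3 - <<'E'
from loc import *
go(.6432,-.1611,.3172-.1592); print(Rt().round(4))
E
```

```text
time: 30.32
tool_pos: [0.6438, -0.1606, 0.3313]
tool_rot: [-1.678, 1.57, -0.107]
contact_force: [0.4, -0.3, -1.2]
opening: 0.0429
to (0.6432, -0.1611, 0.15799999999999997) tool cm [ 1.41  0.06 -0.05]
[[ 3.e-04 -1.e+00 -4.e-04]
 [-0.e+00 -4.e-04  1.e+00]
 [-1.e+00 -3.e-04 -0.e+00]]
```

```bash
python3 -m jog '[{"fingers":1,"x":0.3,"y":0.05,"z":-0.05,"spin":0},{"fingers":1,"x":0.6,"y":0.05,"z":-0.05,"spin":0},{"fingers":1,"x":0.9,"y":0.05,"z":-0.05,"spin":0},{"fingers":1,"x":1.2,"y":0.05,"z":-0.05,"spin":0},{"fingers":1,"x":1.35,"y":0.05,"z":-0.05,"spin":0}]'
python3 -m jog '[{"fingers":1,"x":0.05,"y":0,"z":0,"spin":0},{"fingers":1,"x":0.1,"y":0,"z":0,"spin":0},{"fingers":1,"x":0.1,"y":0,"z":0,"spin":0}]'
```

```text
time: 30.95
tool_pos: [0.6432, -0.1611, 0.3174]
tool_rot: [0.859, 1.57, 2.43]
contact_force: [-0.2, 0.2, -1.3]
opening: 0.0433
time: 31.32
tool_pos: [0.6431, -0.1611, 0.3172]
tool_rot: [-1.641, 1.57, -0.07]
contact_force: [-1.3, 1.0, 3.0]
opening: 0.043
```

```bash
python3 -m jog '[{"fingers":0,"x":0,"y":0,"z":0,"spin":0},{"fingers":0,"x":0,"y":0,"z":0,"spin":0},{"fingers":0,"x":0,"y":0,"z":0,"spin":0},{"fingers":0,"x":0,"y":0,"z":0,"spin":0},{"fingers":0,"x":-1,"y":0,"z":0,"spin":0}]'
python3 -m jog '[{"fingers":0,"x":-3,"y":0,"z":0,"spin":0},{"fingers":0,"x":-6,"y":0,"z":0,"spin":0},{"fingers":0,"x":-6,"y":0,"z":4,"spin":0},{"fingers":0,"x":-6,"y":2,"z":9,"spin":0},{"fingers":0,"x":-6,"y":4,"z":14.5,"spin":0}]'
python3 -m jog '[{"fingers":0,"x":0,"y":2.5,"z":5,"spin":0},{"fingers":0,"x":0,"y":5,"z":10.5,"spin":0},{"fingers":0,"x":0,"y":7.5,"z":16,"spin":0},{"fingers":0,"x":0,"y":10,"z":21,"spin":0},{"fingers":0,"x":0,"y":12.5,"z":26,"spin":0}]'
python3 -m jog '[{"fingers":0,"x":0,"y":2.3,"z":4.1,"spin":0},{"fingers":0,"x":0,"y":2.3,"z":4.1,"spin":0},{"fingers":0,"x":0,"y":2.3,"z":4.1,"spin":0}]'
python3 - <<'E'
from loc import *
t=shot('top');s=shot('side'); go(.4551,.2845,.036)
for d in robot.look_for('jar_lid',s)[:2]: print(d, at_z(s,d['xy'],.02))
print(robot.observe()['qpos'].round(2),Rt().round(3))
a=s['color'][120:260,270:410];b=s['color'][100:240,130:270]
cv2.imwrite('pics/p8.png',cv2.resize(np.hstack([a,b])[:,:,::-1],None,fx=2.8,fy=2.8))
E
```

```text
time: 31.95
tool_pos: [0.643, -0.1611, 0.3262]
tool_rot: [1.177, 1.569, 2.748]
contact_force: [0.4, -0.4, -0.4]
opening: 0.0884
time: 32.58
tool_pos: [0.6026, -0.0151, 0.3874]
tool_rot: [-1.567, 1.57, 0.003]
contact_force: [0.7, 1.3, -0.2]
opening: 0.0914
time: 33.2
tool_pos: [0.4771, 0.2454, 0.3878]
tool_rot: [-1.198, 1.569, 0.374]
contact_force: [0.4, 0.7, 1.1]
opening: 0.0919
time: 33.58
tool_pos: [0.4553, 0.2846, 0.3873]
tool_rot: [-1.562, 1.57, 0.01]
contact_force: [0.3, 0.1, -0.2]
opening: 0.0918
to (0.4551, 0.2845, 0.036) tool cm [19.18  0.07  0.06]
{'xy': [188.5, 185.2], 'conf': 0.41} [0.44922449 0.27133914 0.02      ]
[ 0.41  0.38  1.52 -0.    1.24 -1.16] [[ 0.    -1.     0.001]
 [-0.     0.001  1.   ]
 [-1.    -0.    -0.   ]]
```

View pics/p8.png

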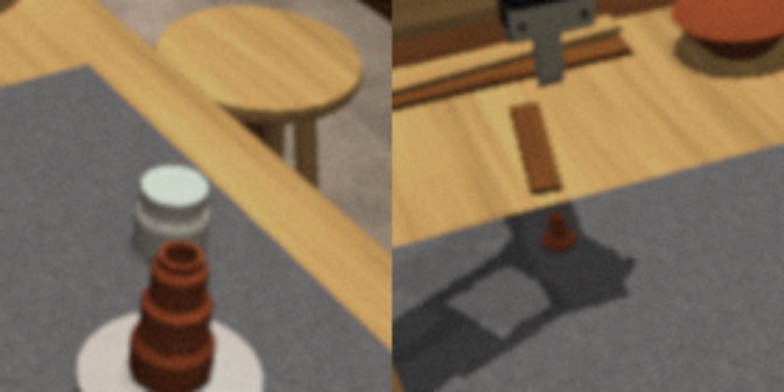

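Run:
```python
from loc import *
t=shot('top');s=shot('side')
print(at_z(s,(189,184.6),.011),at_z(s,(189,176.5),.04))
print(proj(s,(.4551,.2845,.011)),proj(s,(.4551,.2845,.04)),proj(t,(.4551,.2845,.04)),proj(t,(.4551,.2845,.011)))
```

```text
[0.45445385 0.28608589 0.011     ] [0.45689249 0.28283755 0.04      ]
[189.39311798 184.83003725] [188.20206749 176.36486313] [183.15740828 252.84857451] [184.79009871 252.48105512]
```

Both heights agree on the lid at (0.455, 0.2845). Next I'll grip its knob.

```bash
python3 -m jog '[{"fingers":0,"x":5,"y":0,"z":0,"spin":0},{"fingers":0,"x":10,"y":0,"z":0,"spin":0},{"fingers":0,"x":15,"y":0,"z":0,"spin":0},{"fingers":0,"x":19,"y":0,"z":0,"spin":0},{"fingers":0,"x":19,"y":0,"z":0,"spin":0}]'
python3 -m jog '[{"fingers":0.4,"x":0,"y":0,"z":0,"spin":0},{"fingers":0.4,"x":0,"y":0,"z":0,"spin":0},{"fingers":0.4,"x":0,"y":0,"z":0,"spin":0}]' 8
python3 -m jog '[{"fingers":1,"x":0,"y":0,"z":0,"spin":0},{"fingers":1,"x":0,"y":0,"z":0,"spin":0},{"fingers":1,"x":0,"y":0,"z":0,"spin":0},{"fingers":1,"x":0,"y":0,"z":0,"spin":0},{"fingers":1,"x":0,"y":0,"z":0,"spin":0}]' 8
python3 -m jog '[{"fingers":1,"x":0,"y":0,"z":0,"spin":0},{"fingers":1,"x":0,"y":0,"z":0,"spin":0},{"fingers":1,"x":0,"y":0,"z":0,"spin":0},{"fingers":1,"x":0,"y":0,"z":0,"spin":0}]' 8
```

```text
time: 34.45
tool_pos: [0.4545, 0.2839, 0.1942]
tool_rot: [1.984, 1.564, -2.73]
contact_force: [0.4, 0.7, 0.4]
opening: 0.0918
time: 34.83
tool_pos: [0.4554, 0.285, 0.1982]
tool_rot: [-1.138, 1.568, 0.433]
contact_force: [-0.8, 0.4, 0.5]
opening: 0.0664
time: 35.45
tool_pos: [0.4551, 0.2848, 0.1967]
tool_rot: [2.56, 1.571, -2.152]
contact_force: [-0.5, 0.4, -0.3]
opening: 0.0165
time: 35.95
tool_pos: [0.455, 0.2848, 0.1967]
tool_rot: [1.362, 1.571, 2.933]
contact_force: [-1.0, -0.2, 0.5]
opening: 0.0158
```

```bash
python3 -m jog '[{"fingers":0.5,"x":0,"y":0,"z":0,"spin":0},{"fingers":0.5,"x":0,"y":0,"z":0,"spin":0},{"fingers":0.5,"x":0,"y":0,"z":0,"spin":0},{"fingers":0.5,"x":0,"y":0,"z":0,"spin":0}]'
python3 -m jog '[{"fingers":0.5,"x":0,"y":0,"z":0,"spin":10},{"fingers":0.5,"x":0,"y":0,"z":0,"spin":20},{"fingers":0.5,"x":0,"y":0,"z":0,"spin":30},{"fingers":0.5,"x":0,"y":0,"z":0,"spin":40},{"fingers":0.5,"x":0,"y":0,"z":0,"spin":50}]'
python3 -m jog '[{"fingers":0.5,"x":0,"y":0,"z":0,"spin":10},{"fingers":0.5,"x":0,"y":0,"z":0,"spin":20},{"fingers":0.5,"x":0,"y":0,"z":0,"spin":30},{"fingers":0.5,"x":0,"y":0,"z":0,"spin":40},{"fingers":0.5,"x":0,"y":0,"z":0,"spin":40}]'
python3 -m jog '[{"fingers":1,"x":0,"y":0,"z":0,"spin":0},{"fingers":1,"x":0,"y":0,"z":0,"spin":0},{"fingers":1,"x":0,"y":0,"z":0,"spin":0},{"fingers":1,"x":0,"y":0,"z":0,"spin":0},{"fingers":1,"x":0,"y":0,"z":0,"spin":0}]' 20
python3 -m jog '[{"fingers":1,"x":0,"y":0,"z":0,"spin":0},{"fingers":1,"x":0,"y":0,"z":0,"spin":0}]' 20
python3 -m jog '[{"fingers":1,"x":-3,"y":0,"z":0,"spin":0},{"fingers":1,"x":-7,"y":0,"z":0,"spin":0},{"fingers":1,"x":-12,"y":0,"z":0,"spin":0},{"fingers":1,"x":-17,"y":0,"z":0,"spin":0},{"fingers":1,"x":-20.5,"y":0,"z":0,"spin":0}]' 20
python3 - <<'E'
from loc import *
print(Rt().round(4)); go(.6432,-.1611,.1967+.16-.1592)
E
```

```text
time: 36.45
tool_pos: [0.455, 0.2849, 0.1967]
tool_rot: [-0.915, 1.571, 0.657]
contact_force: [-0.5, 0.4, -0.0]
opening: 0.0457
time: 37.08
tool_pos: [0.4551, 0.2849, 0.1967]
tool_rot: [0.294, 1.571, 0.987]
contact_force: [-0.2, 0.6, -0.0]
opening: 0.0461
time: 37.7
tool_pos: [0.4551, 0.2848, 0.1967]
tool_rot: [0.919, 1.571, 0.92]
contact_force: [0.2, 1.1, -0.1]
opening: 0.0456
time: 38.33
tool_pos: [0.4551, 0.2848, 0.1967]
tool_rot: [0.536, 1.571, 0.536]
contact_force: [0.2, -0.2, -0.5]
opening: 0.0153
time: 38.58
tool_pos: [0.4551, 0.2848, 0.1967]
tool_rot: [0.688, 1.571, 0.688]
contact_force: [0.2, 0.4, -0.0]
opening: 0.0153
time: 39.2
tool_pos: [0.4549, 0.2848, 0.4041]
tool_rot: [0.455, 1.569, 0.455]
contact_force: [-1.0, -0.1, -0.6]
opening: 0.0151
[[ 2.e-03 -4.e-04  1.e+00]
 [ 1.e-03  1.e+00  4.e-04]
 [-1.e+00  1.e-03  2.e-03]]
to (0.6432, -0.1611, 0.1975) tool cm [  4.73 -44.6   18.8 ]
```

```bash
python3 -m jog '[{"fingers":1,"x":0,"y":-4,"z":2,"spin":0},{"fingers":1,"x":0,"y":-8.5,"z":4.2,"spin":0},{"fingers":1,"x":0,"y":-13,"z":6.5,"spin":0},{"fingers":1,"x":0,"y":-17.5,"z":8.7,"spin":0},{"fingers":1,"x":0,"y":-22,"z":11,"spin":0}]'
python3 -m jog '[{"fingers":1,"x":0,"y":-5,"z":2,"spin":0},{"fingers":1,"x":0,"y":-10,"z":4,"spin":0},{"fingers":1,"x":0,"y":-15,"z":6,"spin":0},{"fingers":1,"x":0,"y":-19,"z":7,"spin":0},{"fingers":1,"x":0,"y":-21,"z":7.5,"spin":0}]'
python3 -m jog '[{"fingers":1,"x":0,"y":-0.8,"z":0.15,"spin":0},{"fingers":1,"x":0,"y":-1.6,"z":0.3,"spin":0},{"fingers":1,"x":0,"y":-1.6,"z":0.3,"spin":0},{"fingers":1,"x":0,"y":-1.6,"z":0.3,"spin":0}]'
python3 - <<'E'
from loc import *
print(Rt().round(4)); go(.6432,-.1611,.1967+.16-.1592)
E
```

```text
time: 39.83
tool_pos: [0.5655, 0.0634, 0.4016]
tool_rot: [2.565, 1.57, 2.565]
contact_force: [0.8, 0.0, -1.3]
opening: 0.0152
time: 40.45
tool_pos: [0.6403, -0.1472, 0.4009]
tool_rot: [2.78, 1.57, 2.778]
contact_force: [0.6, 0.2, -1.3]
opening: 0.0151
time: 40.95
tool_pos: [0.6432, -0.1601, 0.4019]
tool_rot: [1.071, 1.57, 1.073]
contact_force: [0.3, 0.8, -0.6]
opening: 0.0154
[[ 2.0e-04 -1.4e-03  1.0e+00]
 [ 3.0e-04  1.0e+00  1.4e-03]
 [-1.0e+00  3.0e-04  2.0e-04]]
to (0.6432, -0.1611, 0.1975) tool cm [ 4.52 -0.1   0.  ]
```

```bash
python3 -m jog '[{"fingers":1,"x":1,"y":-0.05,"z":0,"spin":0},{"fingers":1,"x":2,"y":-0.05,"z":0,"spin":0},{"fingers":1,"x":3,"y":-0.05,"z":0,"spin":0},{"fingers":1,"x":3,"y":-0.05,"z":0,"spin":0},{"fingers":1,"x":3,"y":-0.05,"z":0,"spin":0}]'
python3 - <<'E'
from loc import *
print(Rt().round(4)); go(.6432,-.1611,.1967+.16-.1592)
s=shot('side')
cv2.imwrite('pics/p9.png',cv2.resize(s['color'][130:270,260:400][:,:,::-1],None,fx=4,fy=4))
E
```

```text
time: 41.58
tool_pos: [0.6433, -0.1617, 0.3718]
tool_rot: [0.0, 1.571, 0.0]
contact_force: [0.8, 0.8, -0.8]
opening: 0.0154
[[ 3.e-04 -3.e-04  1.e+00]
 [ 0.e+00  1.e+00  3.e-04]
 [-1.e+00  0.e+00  3.e-04]]
to (0.6432, -0.1611, 0.1975) tool cm [ 1.51  0.06 -0.01]
```

View pics/p9.png

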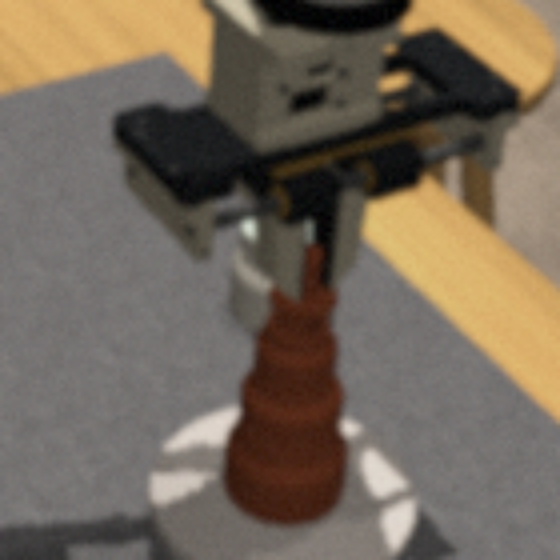

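The lid is upright and in line with the stack, just above the mouth of the top tier. I'll lower it now.

```bash
python3 -m jog '[{"fingers":1,"x":0.3,"y":0.06,"z":0,"spin":0},{"fingers":1,"x":0.6,"y":0.06,"z":0,"spin":0},{"fingers":1,"x":0.9,"y":0.06,"z":0,"spin":0},{"fingers":1,"x":1.2,"y":0.06,"z":0,"spin":0},{"fingers":1,"x":1.45,"y":0.06,"z":0,"spin":0}]'
python3 -m jog '[{"fingers":1,"x":0.05,"y":0,"z":0,"spin":0},{"fingers":1,"x":0.1,"y":0,"z":0,"spin":0},{"fingers":1,"x":0.1,"y":0,"z":0,"spin":0}]'
```

```text
time: 42.25
tool_pos: [0.6432, -0.161, 0.3569]
tool_rot: [2.439, 1.571, 2.439]
contact_force: [-0.3, -0.2, -0.2]
opening: 0.0154
time: 42.62
tool_pos: [0.6432, -0.161, 0.3567]
tool_rot: [-0.229, 1.57, -0.228]
contact_force: [-1.8, 0.6, 3.1]
opening: 0.0151
```

Home at 0.3567 with contact. I'll release and retreat.

```bash
python3 -m jog '[{"fingers":0.5,"x":0,"y":0,"z":0,"spin":0},{"fingers":0.5,"x":0,"y":0,"z":0,"spin":0},{"fingers":0.5,"x":0,"y":0,"z":0,"spin":0},{"fingers":0.5,"x":0,"y":0,"z":0,"spin":0}]'
python3 -m jog '[{"fingers":0.5,"x":-2,"y":0,"z":0,"spin":0},{"fingers":0.5,"x":-5,"y":0,"z":0,"spin":0},{"fingers":0.5,"x":-7,"y":0,"z":0,"spin":0},{"fingers":0.5,"x":-7,"y":4,"z":-4,"spin":0},{"fingers":0.5,"x":-7,"y":8,"z":-8,"spin":0}]'
python3 -m jog '[{"fingers":0.5,"x":0,"y":5,"z":-4,"spin":0},{"fingers":0.5,"x":0,"y":10,"z":-6,"spin":0},{"fingers":0.5,"x":0,"y":15,"z":-8,"spin":0},{"fingers":0.5,"x":0,"y":15,"z":-8,"spin":0},{"fingers":0.5,"x":0,"y":15,"z":-8,"spin":0}]'
python3 - <<'E'
from loc import *
t=shot('top');s=shot('side')
for n,z in dict(tool_pot=.1,slip_tub=.07,rib=.008).items():
    for nm,p in(('t',t),('s',s)):
        for d in robot.look_for(n,p)[:1]: print(n,nm,np.round(at_z(p,d['xy'],z),3))
for z in (0,.05,.1,.142,.178,.2): print(z, (proj(s,(.6432,-.1611,z))-[260,120])*4)
a=s['color'][120:270,260:400]
cv2.imwrite('pics/p10.png',cv2.resize(a[:,:,::-1],None,fx=4,fy=4))
E
```

```text
time: 43.12
tool_pos: [0.6432, -0.161, 0.356]
tool_rot: [2.545, 1.571, 2.546]
contact_force: [-0.1, -0.3, -0.6]
opening: 0.0452
time: 43.75
tool_pos: [0.5622, -0.0805, 0.4259]
tool_rot: [0.607, 1.57, 0.607]
contact_force: [0.2, 0.8, -0.1]
opening: 0.0456
time: 44.38
tool_pos: [0.4833, 0.0688, 0.4265]
tool_rot: [-0.395, 1.57, -0.394]
contact_force: [0.2, 0.2, -0.5]
opening: 0.0453
tool_pot t [ 0.52  -0.454  0.1  ]
tool_pot s [ 0.519 -0.466  0.1  ]
slip_tub t [0.752 0.024 0.07 ]
slip_tub s [0.737 0.006 0.07 ]
rib t [0.488 0.475 0.008]
rib s [0.5   0.49  0.008]
0 [276.23100818 589.58977304]
0.05 [282.71934406 527.11128402]
0.1 [289.55369352 460.60907894]
0.142 [295.57671086 401.39857767]
0.178 [300.95397718 348.04593369]
0.2 [304.34097809 314.19717634]
```

View pics/p10.png

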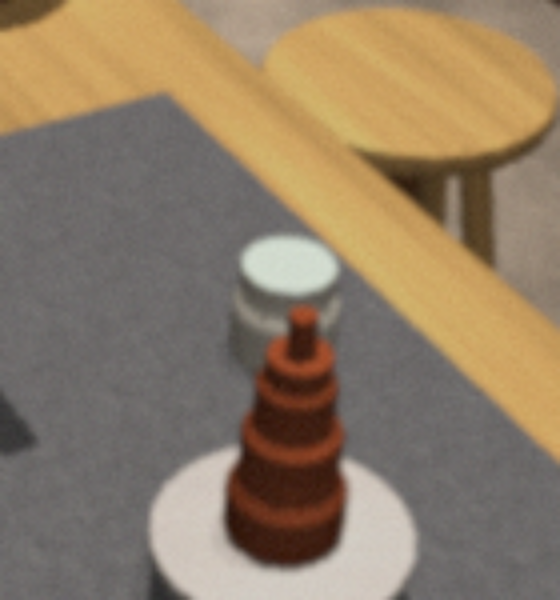

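The full stack is upright, with the knob top at (304,313) where (304,314) was predicted. The arm is clear, so I'm handing in.

```bash
python3 -c "
from cell import robot
print(robot.hand_in())"
```

```text
the job is handed in; nothing more can be done
None
```

I built the jar on the wheel in order (base, middle tier, top tier, lid) and handed the job in at about 44 s. No verdict is reported at hand-in.

- **Method:** I squeezed each piece from two directions at right angles so it sat centred in the gripper. I then lowered it until contact showed while it was still held, and only then let go.
- **Heights:** every piece made contact within about 0.1 mm of the height expected for fully home, with a wrist force of 3–6 N.
- **Last picture:** the whole stack stands upright. The top of the lid's knob is within about 1 pixel of where a fully seated stack should put it. The top view taken after the base was placed showed it about 3 mm from the wheel's centre.
- **Bystanders:** the tool pot, white tub and wooden rib read within about 16 mm of their first positions. That is about the network's own error, and nothing came near them.
- **One correction:** my first squeezes on the top tier were too short for the fingers to close fully. I repeated them before lifting it.
- **One disagreement:** my colour segmentation missed the lid in the top view, so I located it from the side view. The top-view network put it about 7 mm away, and the grip on the knob went well.

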